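Shut and latch the shaker cabinet

ROBOT

A 6-joint arm with a two-finger parallel gripper is mounted at the origin on the work surface. World frame = base frame: x ahead of the robot, y to its left, z up, the work surface at z = 0. Lengths are in mm, angles in rad, forces in N, time in s.
With the tool pointing down it reaches from about 275 to 1000 mm from the base axis. Payload 8.4 kg.
Tool frame: the origin (TCP) lies at the centre of the arm's flange, where the gripper is bolted on; the fingertips stand 173 mm ahead of it and the grasp point (between the pads) lies 155 mm ahead of it (env.pinch_z is the distance from the TCP to the grasp point, in mm); z points along the fingers, y is the direction in which the jaws open and shut (so a half turn about z gives the same grasp; the last joint's range is limited). The gripper opens to 85 mm and grips with 20 to 120 N. Pads are 22 mm wide; open, the fingers measure 114 mm over their backs; the gripper's body (76 mm by 85 mm) begins 54 mm behind the grasp point. The pads swing forward as they close: fully open they stand 13 mm farther back than shut.
Start: joints at [-1.231, 0.353, 1.633, -0, 1.155, -0.002], TCP at [209.489, -588.85, 404.681] pointing down, gripper open.
Joint ranges: [-2.63, 2.63], [-0.92, 2.1], [0.06, 2.66], [-1.3, 4.44], [0, 2.69], [-3.02, 3.02]. Speed limits (rad/s): [2.22, 2.22, 2.79, 3.14, 3.14, 3.14].

INTERFACE

Orientations are given as a unit quaternion [w, x, y, z].
In Python, from rig import env gives the robot as it stands.
- The arm moves only by the tool apply_moves, never from a script. Its argument "plan" is a list of rows, each an object with "translation": the shift along the tool's x, y, z in m, a list of three; "yaw": the turn about the tool's z in rad; "jaw": the opening in per cent of the stroke, from 0 (shut) to 100 (fully open). In form: [{"translation": [dx, dy, dz], "yaw": yaw, "jaw": jaw}, ...]. A call has 1 to 5 rows; each row shifts and turns the commanded pose from where the row before left it, along the tool's axes as they then stand; what a row does not reach is not made up. A row lasts 1/8 s, in which the tool goes at most 62.5 mm and 10.7 degrees, less where a joint would pass 70% of its speed; a pose out of reach is approached as far as the arm can. A call is refused whole if a number of a shift passes 0.0625 or a number of a turn 0.188, either way. A call with a gripper value outside its range is refused whole. The fingers move at their own pace and stop on an object; "newtons" is the grip in N (left out, the last holds). Time passes only in rows, so rows that do not move let the fingers close. It gives the time, the measured TCP pose, the force and the opening at its end, in the units of the state.
- env.state(): the state, without advancing time (a new reading comes with each control period).
- env.snapshot(name): name is "scene" or "top" or "wrist"; returns a dict with "image" (400x640x3 uint8, red, green, blue), "z_map" (400x640 float32, mm along the optical axis (not along the pixel's ray), 0 where there is no reading), "mtx" (3x3 intrinsics, pixels), "dist" ([k1, k2, p1, p2, k3] as OpenCV has them; the pictures are not rectified), "xyz" and "rotation" of the camera in the world; the wrist camera has in their place "hand_eye" (4x4, takes a point from camera to tool coordinates, whose origin is the TCP and whose axes are the flange's). Camera axes: x right, y down, z forward; pixel columns grow to the right and rows downward; lengths in mm; the calibration is good to about 2 mm. A picture is of the moment at which its call begins: read the wrist's pose just before it.
- env.sign_off(): hands the job in, once; it reports no verdict.
Trained networks look in a picture, given as the dict that the camera call returned (one of the last four; its "shot" number tells which), for a name from the list of things; names that differ only in an ending like _2 or _b are one class to them, and where a whole thing is asked for, a point or a joint stands for the part that bears it (a point fixed in the world has none). Each returns a list of dicts, best first, with "confidence" (0 to 1); they miss things now and then, are a little off and sometimes report something else, mostly with a low value. They report only what shows in the picture. A call takes as long as a camera call.
- env.search_frame(picture, label): "extent" ([left, top, right, bottom] in pixels, round what is visible of it).
The state is a dict: "t": time; "joint_positions": joint angles; "joint_vel": joint speeds; "tau": joint torques, N m; "tcp_pos": TCP position; "orientation": TCP orientation; "force": force on the tool from outside, world axes, zero at the start; "moment": the same for the moment, N m; "opening": finger opening in mm.
Only numpy, scipy, OpenCV 4.12 (cv2) and the standard library are available. Lean on these libraries where they do the work, as an engineer would, in place of code of your own. Each camera call takes 0.05 s, during which the arm holds its last target. There are 200 camera calls.

TASK

Push the acrylic cabinet's sliding door fully shut by its orange pull, then push the red toggle lever on the roof over towards the rear so that it snaps into its locked position. Use only the outside of the fingers, without grasping or lifting anything, leave the lever alone until the door is shut, and leave the shakers, bowl, tumbler, mold and spatula where they are.

Things in the scene. Friction and masses are not known exactly. Their poses are not given: they have to be found in the camera images.
- cabinet: Clear acrylic cabinet with aluminium edges, fixed to the table: 170 deep (x) x 360 wide (y) x 170 mm high (roof top at z = 170 mm). Origin: centre of its underside. Its front looks along its own -x (roughly to the robot), its own +y is to the robot's left, z up. The left half of the front (+y) is a fixed panel; the sliding door runs outside it, its front face 85.5 mm in front (-x) of the origin.
- sliding_door (a joint): Opening of the sliding door in m: 0 = fully shut against its stop (door covers the right half of the front), grows as the door slides along the cabinet's +y (to the robot's left); limit 0.15. Starts 0.06 to 0.12 open. It slides with about 1.5 N of friction and stays where it is left.
- door_pull (a point): Centre of the orange pull, an upright fin near the door's right (-y) edge, moving with it: 8 mm thick (cabinet y), standing 35 mm out in front of the door (-x), 85 mm high (z 74.5 to 159.5 mm). Axes as the cabinet's. Push its left (+y) face along the cabinet's -y to shut the door. Pressing its left and right halves (pull_left, pull_right, 4 mm each) at once is a pinch.
- latch_lever (a joint): Angle in rad of the red toggle lever on the cabinet's roof: 0 = unlocked, leaning 0.6 rad from upright towards the front (cabinet -x); 0.6 = upright; 1.2 = locked, leaning 0.6 rad to the rear (+x). An over-centre spring holds it against a stop at either end; pushing near the tip takes about 3 to 5 N, and past upright it snaps over by itself.
- lever_tip (a point): Middle of the free end of the red lever, 55 mm from its pivot; moves with it. A flat paddle 26 mm wide (cabinet y), 8 mm thick; tip 229 mm above the table at either end of its throw, 239 mm upright. Push its front face to the rear. Pressing its front and rear halves (lever_front, lever_rear, 4 mm each, the rear 4 mm shorter) at once is a pinch.
- lever_pivot (a point): Pivot of the lever, fixed to the cabinet, 14 mm above its roof, at (-20, 20, 184) mm in the cabinet's frame; pivot line along the cabinet's y. Steel cheeks beside it reach 188 mm above the table; a steel latch block 190 mm high stands about 63 mm in front (-x) of the pivot, the bolt comes out of it.
- roof_shaker: Empty glass shaker with steel cap, 47 mm diameter, 86 mm high, loose on the cabinet's roof near its left rear corner (top at 256 mm above the table). Origin: centre of its underside. Leave alone.
- bowl: Blue ceramic bowl, 136 mm across, 65 mm high, loose on the table. Origin: centre of its underside. Leave alone.
- tumbler: Ribbed glass tumbler with closed piping tips standing in it (one piece), 78 mm across, 113 mm high with the tips. Origin: centre of its underside. Leave alone.
- mold: Green silicone reindeer mold, 110 x 150 x 20 mm, flat on the table. Origin: centre of its underside. Leave alone.
- spatula: Offset spatula, about 283 mm long along its x, wooden handle 18 mm high to -x, steel blade to +x. Origin: between handle and blade, on the table. Leave alone.
- table_shaker: Empty glass shaker with copper cap, 47 mm diameter, 86 mm high, on the table. Origin: centre of its underside. Leave alone.
- shaker1: Empty glass shaker with steel cap, 47 mm diameter, 86 mm high, standing inside the cabinet on its 8 mm floor. Origin: centre of its underside. Leave alone.
- shaker2: Empty glass shaker with steel cap, 47 mm diameter, 86 mm high, standing inside the cabinet on its 8 mm floor. Origin: centre of its underside. Leave alone.
- shaker3: Empty glass shaker with steel cap, 47 mm diameter, 86 mm high, standing inside the cabinet on its 8 mm floor. Origin: centre of its underside. Leave alone.

How it is judged (in metres and radians):
On the way, in this order (a step that is already met when the one before it is completed fails the run):
1. the door is pushed fully shut while the lever is still unlocked (value of joint sliding_door below 0.004 m and value of joint latch_lever below 0.3 rad), for 0.2 s.
2. the lever has snapped over into its locked position with the door shut (value of joint latch_lever above 1.08 rad and value of joint sliding_door below 0.004 m), for 0.2 s.
At the end, for the whole second after the job is handed in: The door is within 4 mm of fully shut, the lever rests beyond 1.08 rad (locked, stop at 1.2 rad), both at rest, and every shaker, the bowl, tumbler, mold and spatula stand upright or lie within 20 mm of where they started (all of step 2 and velocity of joint latch_lever between -0.1 and 0.1 rad/s and velocity of joint sliding_door between -0.01 and 0.01 m/s and distance of each of roof_shaker, shaker1, shaker2, shaker3, table_shaker, bowl, tumbler, mold, spatula from where it was at the start of the episode below 0.02 m and angle between each of roof_shaker, shaker1, shaker2, shaker3, table_shaker, bowl, tumbler, mold, spatula's own z axis and vertical below 0.2 rad); the robot touches nothing.
It fails at once if the pull or the lever is pinched (both of its halves pressed at once) ((contact force between the fingers and pull_left above 1.5 N and contact force between the fingers and pull_right above 1.5 N) or (contact force between the fingers and lever_front above 1.5 N and contact force between the fingers and lever_rear above 1.5 N)).
It fails at once if the lever is moved (more than 0.2 rad) while the door is not shut (value of joint latch_lever above 0.2 rad and value of joint sliding_door above 0.006 m).
It fails at once if a shaker in or on the cabinet is lifted, moved more than 20 mm or tipped (distance of any of roof_shaker, shaker1, shaker2, shaker3 from where it was at the start of the episode above 0.02 m or angle between any of roof_shaker, shaker1, shaker2, shaker3's own z axis and vertical above 0.2 rad).
It fails at once if the shaker on the table, the bowl or the tumbler is lifted, moved more than 20 mm or tipped (distance of any of table_shaker, bowl, tumbler from where it was at the start of the episode above 0.02 m or angle between any of table_shaker, bowl, tumbler's own z axis and vertical above 0.2 rad).
It fails at once if the mold or the spatula is lifted, moved more than 20 mm or tipped (distance of any of mold, spatula from where it was at the start of the episode above 0.02 m or angle between any of mold, spatula's own z axis and vertical above 0.2 rad).
It also fails if it takes over 42 s, if anything falls off the work surface, if the arm or the gripper's body presses on something with over 40 N, if the wrist force passes 120 N, or if a joint passes its speed limit or range.

## Working session

There is one attempt and no reset: what is moved stays moved. The work goes in short steps, Python scripts to look and compute and a tool call to move; the robot and the scene stay as the last step left them, time stands still between calls to the robot, and variables do not carry over. Pictures are saved under pics/ and viewed, about 8 in all and at most 12, crops included, and the job is handed in when it is done.

Besides the shell and the picture viewer there is one more tool, called after ">>>" as name(argument=value, ...), one argument or row to a line, values as JSON. apply_moves: Moves the arm, as the interface text tells. Its arguments: {"type":"object","properties":{"plan":{"type":"array","items":{"type":"object","properties":{"translation":{"type":"array","items":{"type":"number"}},"yaw":{"type":"number"},"jaw":{"type":"number"}}}},"newtons":{"type":"number"}},"required":["plan"]}

```bash
mkdir -p pics
cat > h.py <<'E'
import numpy as np,cv2
from rig import env
def world(s,u,v,z=None,d=None):
    p=cv2.undistortPoints(np.array([[[u,v]]],float),np.array(s["mtx"]),np.array(s["dist"]))[0,0]
    ray=np.array([p[0],p[1],1.])
    R=np.array(s["rotation"]); 
    if R.shape!=(3,3):
        from scipy.spatial.transform import Rotation as Ro
        R=Ro.from_quat(np.roll(R,-1)).as_matrix()
    o=np.array(s["xyz"]); r=R@ray
    if z is not None: d=(z-o[2])/r[2]
    elif d is None: d=s["z_map"][int(v),int(u)]
    return o+r*d
E
python3 - <<'E'
from h import *
print(env.state())
ims=[]
for n in("scene","top"):
    s=env.snapshot(n); print(n,s["xyz"],s["rotation"])
    cv2.imwrite(f"pics/{n}0.png",s["image"][:,:,::-1])
    for l in("cabinet","door_pull","lever_tip","lever_pivot","roof_shaker","bowl","tumbler","table_shaker","mold","spatula"):
        r=env.search_frame(s,l)[:1]
        for q in r:
            e=q["extent"];c=((e[0]+e[2])/2,(e[1]+e[3])/2)
            print(l,round(q["confidence"],2),np.round(e),np.round(world(s,*c)))
E
```

```text
{'t': 0.0, 'joint_positions': array([-1.23141784e+00,  3.53653285e-01,  1.63414163e+00, -1.10952006e-05,
        1.15519778e+00, -2.42221765e-03]), 'joint_vel': array([ 3.69513210e-04, -4.23935860e-04, -7.63718756e-05, -1.59373899e-03,
        1.89185630e-03,  1.76082842e-03]), 'tau': array([-3.97725589e-04, -6.05260205e+01, -3.42071772e+01, -7.00124315e-05,
        9.46464599e-03, -1.45824191e-05]), 'tcp_pos': array([ 209.39635755, -588.62670154,  403.95509544]), 'orientation': array([-6.89258197e-04,  9.85431421e-01,  1.70071824e-01, -1.22382949e-04]), 'force': array([ 0.52164933,  0.74179021, -0.81179147]), 'moment': array([ 0.02340984, -0.0070019 , -0.01731534]), 'opening': 85.60435402797624}
scene [ 561.60060959  405.67485039 1308.23771479] [-0.0066711   0.02593264  0.98597511 -0.16473035]
cabinet 0.57 [235. 129. 322. 272.] [659.  14. 175.]
door_pull 0.45 [301. 161. 312. 177.] [576. -95. 138.]
lever_tip 0.71 [281. 182. 298. 199.] [625.  -1. 211.]
lever_pivot 0.75 [239. 131. 324. 267.] [652.   9. 169.]
roof_shaker 0.62 [266. 225. 283. 252.] [666. 144. 254.]
bowl 0.75 [269. 331. 314. 381.] [647. 438.   5.]
tumbler 0.85 [360. 346. 390. 375.] [404. 463.  14.]
table_shaker 0.61 [300. 161. 314. 177.] [575. -98. 129.]
mold 0.78 [356. 246. 400. 301.] [375. 214.  34.]
spatula 0.75 [322.  96. 394. 114.] [ 384. -390.    6.]
top [ 370.74478098    9.38579859 1740.50356791] [-0.04114607  0.71007431 -0.70239239  0.02732049]
cabinet 0.79 [274. 118. 395. 203.] [652. -13. 171.]
door_pull 0.46 [316. 181. 365. 196.] [580. -39.   4.]
lever_pivot 0.93 [277. 122. 395. 200.] [647. -19. 181.]
roof_shaker 0.8 [281. 147. 299. 167.] [645. 125. 258.]
bowl 0.69 [187. 146. 226. 186.] [658. 449.   4.]
tumbler 0.78 [182. 224. 212. 245.] [406. 463.  48.]
table_shaker 0.44 [427. 155. 445. 171.] [ 661. -366.   85.]
mold 0.8 [249. 229. 292. 262.] [373. 205.  30.]
spatula 0.7 [423. 208. 453. 284.] [ 377. -388.    7.]
```

Run:
```python
import cv2,numpy as np
a=cv2.imread("pics/top0.png")[100:220,250:410]; a=cv2.resize(a,None,fx=4.5,fy=4.5,interpolation=cv2.INTER_CUBIC)
cv2.imwrite("pics/topc.png",a)
b=cv2.imread("pics/scene0.png")[110:290,210:410]; cv2.imwrite("pics/scenec.png",cv2.resize(b,None,fx=3.3,fy=3.3,interpolation=cv2.INTER_CUBIC))
```

```text
(no output)
```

View pics/topc.png

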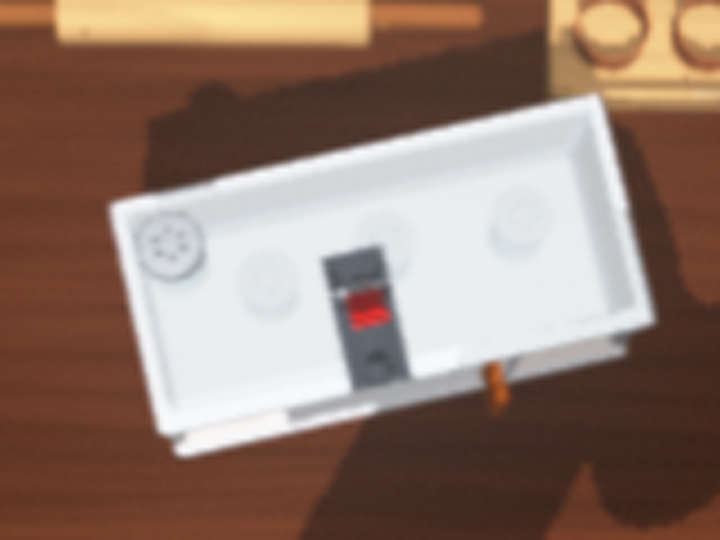

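View pics/scenec.png

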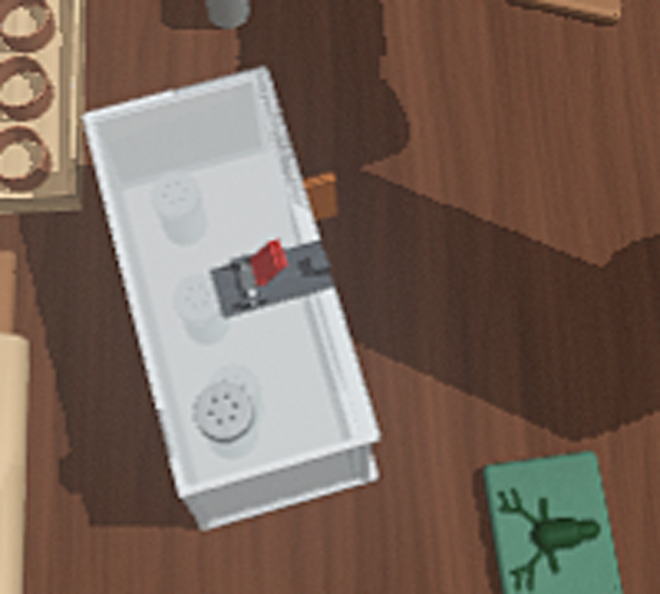

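The top crop shows the roof corners at about (113,203), (600,97), (652,322) and (163,433). The orange pull runs from (490,365) to (500,410), and the red lever is at (368,310), leaning forward. The scene crop agrees: the pull is at (320,195) and the lever at (268,262).

Run:
```python
from h import *
s=env.snapshot("top")
P=[world(s,250+u/4.5,100+v/4.5,z=170)[:2] for u,v in((113,203),(600,97),(652,322),(163,433))]
P=np.array(P);print(P.round())
c=P.mean(0)
ey=(P[0]-P[1])+(P[3]-P[2]); th=np.arctan2(-ey[0],ey[1]); ex=(P[0]-P[3])+(P[1]-P[2]); print(c,th,np.arctan2(ex[1],ex[0]))
print(np.linalg.norm(P[0]-P[1]),np.linalg.norm(P[2]-P[3]),np.linalg.norm(P[0]-P[3]),np.linalg.norm(P[1]-P[2]))
R=np.array([[np.cos(th),-np.sin(th)],[np.sin(th),np.cos(th)]])
f=lambda p:(R.T@(p[:2]-c)).round()
sc=env.snapshot("scene")
for n,S,(ox,oy,k) in(("top",s,(250,100,4.5)),("scene",sc,(210,110,3.3))):
    hsv=cv2.cvtColor(S["image"],cv2.COLOR_RGB2HSV).astype(int)
    H,Sa,V=hsv[...,0],hsv[...,1],hsv[...,2]
    roi=np.zeros(H.shape,bool); roi[120:205,270:400]=1
    if n=="scene": roi[:]=0; roi[125:275,230:330]=1
    for nm,m,z in(("red",((H<4)|(H>174))&(Sa>150)&(V>110),229),("orange",(H>=6)&(H<20)&(Sa>170)&(V>150),159.5)):
        v,u=np.nonzero(m&roi)
        if not len(u): print(n,nm,"none");continue
        print(n,nm,len(u),u.min(),u.max(),v.min(),v.max())
        W=np.array([world(S,a,b) for a,b in zip(u,v)]); Z=np.array([world(S,a,b,z=z) for a,b in zip(u,v)])
        L=np.array([R.T@(w[:2]-c) for w in W]); L2=np.array([R.T@(w[:2]-c) for w in Z])
        print(" depth local",np.percentile(L,[5,50,95],axis=0).round().tolist(),"z",np.percentile(W[:,2],[5,50,95]).round()," planeZ",np.percentile(L2,[5,50,95],axis=0).round().tolist())
    # roof: corner check
    if n=="scene":
        for u,v in((85,115),(265,68),(378,440),(182,492)): print("corner local",f(world(S,ox+u/k,oy+v/k,z=170)))
for q in((-20,20),(-108,-90)): print(q,c+R@np.array(q))
```

```text
[[ 701.  181.]
 [ 783. -174.]
 [ 617. -211.]
 [ 533.  141.]]
[658.25817953 -15.85106939] 0.23094451793293064 0.2250375173454735
364.4146994841294 362.05186632325723 172.88453153952088 170.26903632417313
top red 46 328 335 165 172
 depth local [[-49.0, 12.0], [-38.0, 22.0], [-26.0, 32.0]] z [205. 222. 232.]  planeZ [[-48.0, 13.0], [-39.0, 22.0], [-30.0, 31.0]]
top orange 11 359 361 182 188
 depth local [[-110.0, -64.0], [-102.0, -62.0], [-93.0, -60.0]] z [146. 157. 165.]  planeZ [[-111.0, -63.0], [-102.0, -62.0], [-94.0, -59.0]]
scene red 47 286 295 183 195
 depth local [[-45.0, 10.0], [-38.0, 21.0], [-22.0, 32.0]] z [204. 225. 230.]  planeZ [[-45.0, 12.0], [-38.0, 23.0], [-22.0, 40.0]]
scene orange none
corner local [  87. -180.]
corner local [ -82. -180.]
corner local [-83. 184.]
corner local [ 85. 181.]
(-20, 20) [634.21122555  -0.95999809]
(-108, -90) [ 573.72624732 -128.1825095 ]
```

>>> apply_moves(
  plan=[
    {"translation": [0, 0, 0], "yaw": 0.114, "jaw": 0},
    {"translation": [0.038, -0.036, 0], "yaw": 0, "jaw": 0},
    {"translation": [0.038, -0.036, 0], "yaw": 0, "jaw": 0},
    {"translation": [0.038, -0.036, 0], "yaw": 0, "jaw": 0},
    {"translation": [0.038, -0.036, 0], "yaw": 0, "jaw": 0},
  ],
  newtons=30,
)

```text
t: 1.82
tcp_pos: [325.7, -412.9, 404.8]
orientation: [0.0, 0.994, 0.113, 0.0]
force: [0.0, 0.3, -0.2]
opening: -0.0
```

>>> apply_moves(
  plan=[
    {"translation": [0.038, -0.036, 0], "yaw": 0, "jaw": 0},
    {"translation": [0.038, -0.036, 0], "yaw": 0, "jaw": 0},
    {"translation": [0.038, -0.036, 0], "yaw": 0, "jaw": 0},
    {"translation": [0.038, -0.036, 0], "yaw": 0, "jaw": 0},
    {"translation": [0.02, -0.036, 0], "yaw": 0, "jaw": 0},
  ],
)

```text
t: 2.45
tcp_pos: [453.1, -198.4, 404.9]
orientation: [0.0, 0.993, 0.114, 0.0]
force: [1.0, -0.7, -0.0]
opening: -0.2
```

```bash
cat >> h.py <<'E'
C=np.array([658.3,-15.9]); TH=0.228
RR=np.array([[np.cos(TH),-np.sin(TH)],[np.sin(TH),np.cos(TH)]])
def loc(p): return np.r_[RR.T@(np.array(p)[:2]-C),p[2]]
def where():
    s=env.state();q=s["orientation"]
    print("t",round(s["t"],2),"local",loc(s["tcp_pos"]).round(1),"toolx ang",2*np.arctan2(q[2],q[1]),"F",s["force"].round(1),"open",round(s["opening"],1))
E
python3 -c "from h import *;where()"
```

```text
t 2.45 local [-241.1 -131.4  404.9] toolx ang 0.22858502885562582 F [ 1.  -0.7 -0. ] open -0.2
```

>>> apply_moves(
  plan=[
    {"translation": [0.023, -0.036, 0], "yaw": 0, "jaw": 0},
    {"translation": [0.02, -0.036, 0.02], "yaw": 0, "jaw": 0},
    {"translation": [0.02, -0.034, 0.025], "yaw": 0, "jaw": 0},
    {"translation": [0.02, 0, 0.04], "yaw": 0, "jaw": 0},
    {"translation": [0.02, 0, 0.02], "yaw": 0, "jaw": 0},
  ],
)

```text
t: 3.08
tcp_pos: [528.4, -72.7, 298.0]
orientation: [-0.0, 0.993, 0.114, -0.001]
force: [0.5, -0.1, 0.1]
opening: 0.1
```

Run:
```python
from h import *
where()
for n in("wrist","scene"):
    s=env.snapshot(n); cv2.imwrite(f"pics/{n}1.png",s["image"][:,:,::-1])
b=cv2.imread("pics/scene1.png")[110:290,210:410];a=cv2.imread("pics/wrist1.png")
cv2.imwrite("pics/c1.png",np.hstack([cv2.resize(b,(440,400)),a])[:, :1080][:, :].copy() if 0 else np.vstack([cv2.resize(b,(300,270)),cv2.resize(a,(480,300))[:, :300]]) if 0 else np.hstack([cv2.resize(b,(356,320)),cv2.resize(a,(440,275),interpolation=cv2.INTER_AREA) if 0 else cv2.copyMakeBorder(cv2.resize(a,(440,275)),0,45,0,0,cv2.BORDER_CONSTANT)]))
```

```text
t 3.08 local [-139.4  -25.9  298. ] toolx ang 0.2289057767974383 F [ 0.5 -0.1  0.1] open 0.1
```

View pics/c1.png

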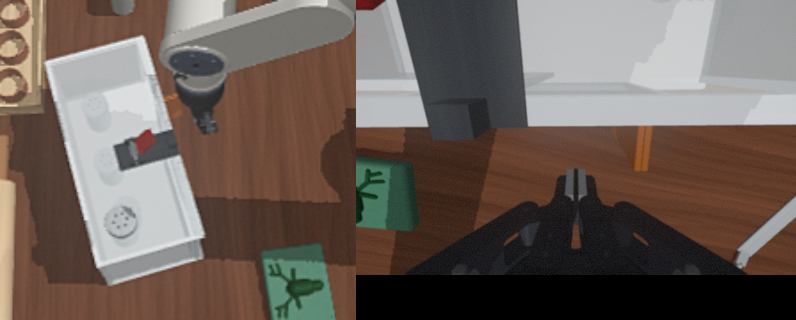

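Wrist view: closed fingers at (575,190) in front of the door, with the orange pull to their right at (643,148) and a clear gap between them. I'll move in and push.

>>> apply_moves(
  plan=[
    {"translation": [0.025, 0, -0.008], "yaw": 0, "jaw": 0},
    {"translation": [0, 0.012, 0], "yaw": 0, "jaw": 0},
    {"translation": [0, 0.012, 0], "yaw": 0, "jaw": 0},
    {"translation": [0, 0.012, 0], "yaw": 0, "jaw": 0},
    {"translation": [0, 0.012, 0], "yaw": 0, "jaw": 0},
  ],
)

```text
t: 3.8
tcp_pos: [563.1, -115.7, 307.8]
orientation: [-0.0, 0.994, 0.113, -0.0]
force: [-0.2, 2.0, 2.1]
opening: -0.1
```

>>> apply_moves(
  plan=[
    {"translation": [0, 0.01, 0], "yaw": 0, "jaw": 0},
    {"translation": [0, 0.01, 0], "yaw": 0, "jaw": 0},
    {"translation": [0, 0.01, 0], "yaw": 0, "jaw": 0},
  ],
)

```text
t: 4.18
tcp_pos: [570.3, -144.5, 307.5]
orientation: [-0.0, 0.994, 0.114, -0.0]
force: [-1.1, 2.6, 1.8]
opening: 0.0
```

Run:
```python
from h import *
where()
s=env.snapshot("wrist"); cv2.imwrite("pics/w2.png",s["image"][:,:,::-1])
```

```text
t 4.17 local [-114.8 -105.4  307.5] toolx ang 0.2278072395554318 F [-1.1  2.6  1.8] open 0.0
```

View pics/w2.png

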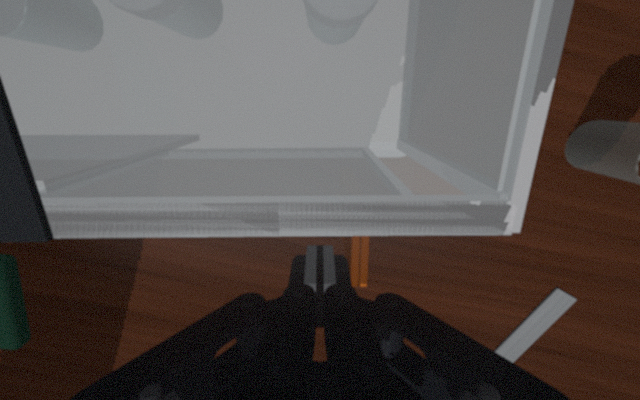

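The pull at (360,262) is touching the right finger and the force is about 2.8 N, so the door is sliding. I'll keep pushing.

>>> apply_moves(
  plan=[
    {"translation": [0, 0.008, 0], "yaw": 0, "jaw": 0},
    {"translation": [0, 0.008, 0], "yaw": 0, "jaw": 0},
    {"translation": [0, 0.006, 0], "yaw": 0, "jaw": 0},
  ],
)

```text
t: 4.6
tcp_pos: [575.5, -165.7, 307.6]
orientation: [-0.0, 0.994, 0.114, 0.0]
force: [0.7, 0.8, 0.0]
opening: 0.0
```

>>> apply_moves(
  plan=[
    {"translation": [0, 0.005, 0], "yaw": 0, "jaw": 0},
    {"translation": [0, 0.004, 0], "yaw": 0, "jaw": 0},
  ],
)

```text
t: 4.85
tcp_pos: [577.0, -172.1, 307.5]
orientation: [-0.003, 0.994, 0.113, -0.001]
force: [-2.2, 28.6, 7.0]
opening: -0.2
```

>>> apply_moves(
  plan=[
    {"translation": [0, 0.004, 0], "yaw": 0, "jaw": 0},
    {"translation": [0, 0.003, 0], "yaw": 0, "jaw": 0},
  ],
)

```text
t: 5.1
tcp_pos: [577.7, -174.4, 307.4]
orientation: [-0.008, 0.994, 0.112, -0.002]
force: [-6.8, 58.0, 18.4]
opening: -0.1
```

The force rose to 58 N, so the door is at its stop. I'll back off, rise, and move in front of the lever.

>>> apply_moves(
  plan=[
    {"translation": [0, -0.018, 0], "yaw": 0, "jaw": 0},
    {"translation": [-0.02, -0.01, -0.015], "yaw": 0, "jaw": 0},
    {"translation": [-0.01, 0, -0.03], "yaw": 0, "jaw": 0},
    {"translation": [0, 0, -0.03], "yaw": 0, "jaw": 0},
  ],
)

```text
t: 5.6
tcp_pos: [542.6, -160.6, 383.4]
orientation: [0.0, 0.994, 0.114, -0.0]
force: [0.4, 0.2, 0.1]
opening: -0.2
```

>>> apply_moves(
  plan=[
    {"translation": [0, -0.045, 0], "yaw": 0, "jaw": 0},
    {"translation": [0, -0.045, 0], "yaw": 0, "jaw": 0},
    {"translation": [0.02, -0.04, 0], "yaw": 0, "jaw": 0},
    {"translation": [0, 0, 0], "yaw": 0, "jaw": 0},
  ],
)

```text
t: 6.1
tcp_pos: [533.8, -27.3, 383.0]
orientation: [0.0, 0.993, 0.115, 0.001]
force: [0.1, 0.3, -0.4]
opening: 0.1
```

Run:
```python
from h import *
where()
s=env.snapshot("wrist"); cv2.imwrite("pics/w3.png",s["image"][:,:,::-1])
```

```text
t 6.1 local [-123.8   17.1  383. ] toolx ang 0.2307510268993803 F [ 0.1  0.3 -0.4] open 0.1
```

View pics/w3.png

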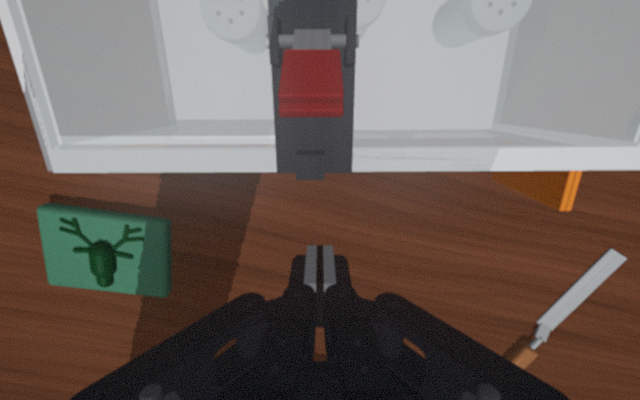

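The lever paddle at (312,85) is in line with the fingers at (320,265) and still leans forward. The pull is at the far right (570,190). Now I'll push the lever to the rear.

>>> apply_moves(
  plan=[
    {"translation": [0.025, -0.003, 0], "yaw": 0, "jaw": 0},
    {"translation": [0.025, 0, 0], "yaw": 0, "jaw": 0},
    {"translation": [0.012, 0, 0], "yaw": 0, "jaw": 0},
    {"translation": [0.01, 0, 0], "yaw": 0, "jaw": 0},
  ],
)

```text
t: 6.65
tcp_pos: [602.3, -11.0, 382.3]
orientation: [0.0, 0.994, 0.113, -0.002]
force: [-7.2, -1.7, 4.6]
opening: 0.1
```

>>> apply_moves(
  plan=[
    {"translation": [0.01, 0, 0], "yaw": 0, "jaw": 0},
    {"translation": [0.01, 0, 0], "yaw": 0, "jaw": 0},
    {"translation": [0.008, 0, 0], "yaw": 0, "jaw": 0},
  ],
)

```text
t: 7.02
tcp_pos: [630.7, -3.9, 382.7]
orientation: [0.0, 0.994, 0.114, 0.0]
force: [-0.1, -1.2, 0.5]
opening: -0.2
```

Run:
```python
from h import *
where()
s=env.snapshot("wrist"); cv2.imwrite("pics/w4.png",s["image"][:,:,::-1])
```

```text
t 7.03 local [-24.2  17.9 382.7] toolx ang 0.22751576265806903 F [-0.1 -1.2  0.5] open -0.2
```

View pics/w4.png

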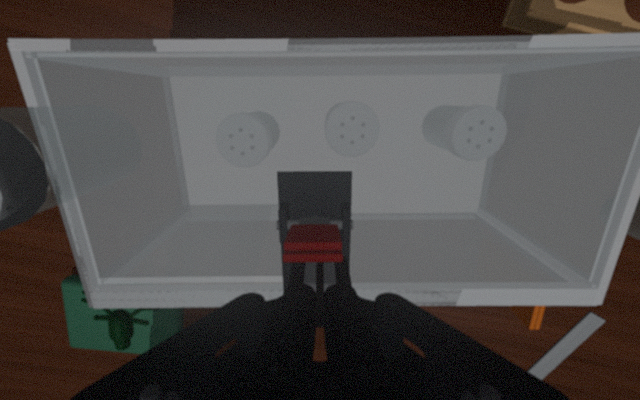

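The lever has left the fingers and the force is about 0. I'll retreat and check both joints.

>>> apply_moves(
  plan=[
    {"translation": [-0.03, 0, 0], "yaw": 0, "jaw": 0},
    {"translation": [-0.04, 0, -0.02], "yaw": 0, "jaw": 0},
    {"translation": [-0.05, 0, -0.02], "yaw": 0, "jaw": 0},
    {"translation": [-0.05, 0, -0.02], "yaw": 0, "jaw": 0},
    {"translation": [0, 0, 0], "yaw": 0, "jaw": 0},
  ],
)

```text
t: 7.7
tcp_pos: [462.4, -42.6, 444.3]
orientation: [0.0, 0.994, 0.113, 0.001]
force: [0.7, -0.5, 0.2]
opening: 0.3
```

Run:
```python
from h import *
where()
ims=[]
for n in("top","scene","wrist"):
    s=env.snapshot(n); im=s["image"][:,:,::-1]
    if n=="top": a=cv2.resize(im[100:220,250:410],(400,300),interpolation=cv2.INTER_CUBIC)
    elif n=="scene": b=cv2.resize(im[110:290,210:410],(333,300))
    else: w=cv2.resize(im,(480,300))
    if n!="wrist":
        hsv=cv2.cvtColor(s["image"],cv2.COLOR_RGB2HSV).astype(int);H,S,V=hsv[...,0],hsv[...,1],hsv[...,2]
        for nm,m in(("red",((H<4)|(H>174))&(S>150)&(V>80)),("orange",(H>=6)&(H<20)&(S>170)&(V>130))):
            v,u=np.nonzero(m); W=np.array([loc(world(s,x,y)) for x,y in zip(u,v)])
            if len(W)==0: continue
            W=W[(W[:,2]>100)&(abs(W[:,1])<185)&(W[:,0]>-130)&(W[:,0]<90)]
            if len(W): print(n,nm,len(W),np.percentile(W,[5,50,95],axis=0).round().tolist())
cv2.imwrite("pics/c5.png",np.vstack([np.hstack([a,b]),cv2.copyMakeBorder(w,0,0,0,253,cv2.BORDER_CONSTANT)]))
```

```text
t 7.7 local [-196.8   18.3  444.3] toolx ang 0.2269093711276341 F [ 0.7 -0.5  0.2] open 0.3
top red 54 [[-6.0, 13.0, 199.0], [3.0, 24.0, 213.0], [11.0, 32.0, 230.0]]
top orange 30 [[-115.0, -150.0, 119.0], [-104.0, -145.0, 155.0], [-88.0, -143.0, 162.0]]
scene red 52 [[-5.0, 10.0, 200.0], [6.0, 23.0, 218.0], [14.0, 32.0, 231.0]]
scene orange 4 [[-91.0, -148.0, 110.0], [-90.0, -147.0, 125.0], [-89.0, -146.0, 140.0]]
```

View pics/c5.png

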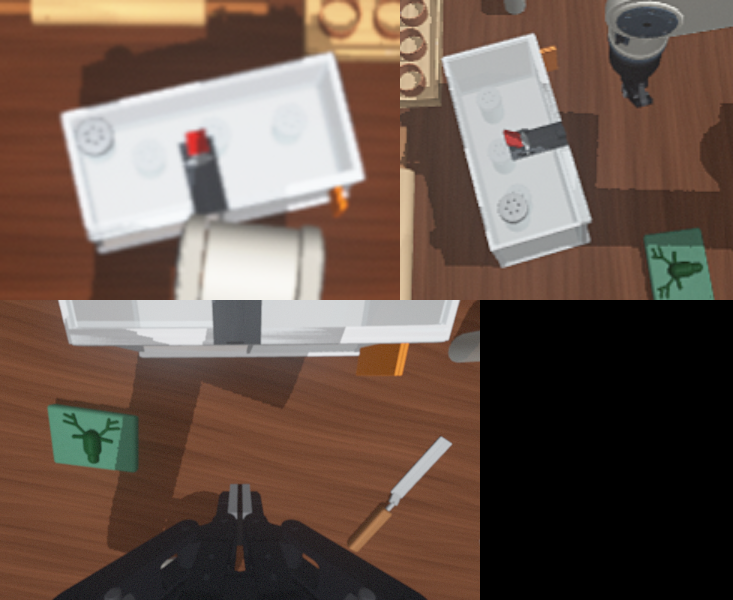

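```bash
python3 -c "
from h import *
print(env.sign_off()); where()"
```

```text
the job is handed in; nothing more can be done
None
the job is handed in; nothing more can be done
```

I pushed the door shut by the left face of its orange pull, then pushed the red lever over to the rear with the closed fingers. I then backed the arm off and handed the job in at about 7.9 s. Nothing was grasped or lifted, and the sign-off gave no verdict.

**Door:** the force rose from about 2 N while sliding to 58 N at the stop. The pull moved about 84 mm, from y ≈ -62 to ≈ -147 mm in the cabinet frame. I couldn't read the joint directly, so "fully shut" rests on that force rise and the pull's position.

**Lever:** both fixed cameras put the end of the paddle near x ≈ +11 to +14 mm, z ≈ 230 mm. That matches the locked position.

**Loose items:** in the last pictures the shakers on and in the cabinet, the mold and the spatula looked upright and in place. I judged this by eye and did not measure it. The bowl, tumbler and table shaker were not checked at the end; the arm's path went nowhere near the bowl or tumbler.

**Final state:** the force reading was about 0 N with the arm clear of everything. None of the checks failed. One figure disagreed at first: the pull sat about 9 mm from where a 29 mm finger width would put it. The wrist picture shows slimmer fingertips, which accounts for it.

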